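# Turn the saddler's gluing board, lock it and lay the pattern plate on it

### The arm

A 7-joint arm with a two-finger parallel gripper is mounted at the origin on the work surface. World frame = base frame: x ahead of the robot, y to its left, z up, the work surface at z = 0. Lengths are in m, angles in rad, forces in N, time in s.
With the tool pointing down it reaches from about 0.425 to 0.925 m from the base axis. Payload 6.8 kg.
Tool frame: the origin (TCP) lies at the very end of the fingers, on their centre line; the grasp point (between the pads) lies env.grip_depth behind it (env.grip_depth is the distance from the TCP to the grasp point, in m); z points along the fingers, y is the direction in which the jaws open and shut (so a half turn about z gives the same grasp; the last joint's range is limited). The gripper opens to 88 mm and grips with 3 to 60 N. Pads are 20 mm wide; open, the fingers measure 115 mm over their backs; the gripper's body (75 mm by 178 mm) begins 61 mm behind the grasp point.
Start: joints at [-1.245, 0.477, 0.022, 1.555, -0.011, 1.109, -0.083], TCP at [0.284, 0.612, 0.223] pointing down, gripper open.
Joint ranges: [-2.96, 2.96], [-0.34, 2.1], [-1.41, 1.46], [0.24, 2.44], [-1.37, 4.51], [0.17, 1.92], [-2.96, 2.96]. Speed limits (rad/s): [2.39, 2.39, 3.14, 3.14, 3.14, 3.14, 3.14].

### API

Orientations are given as a rotation vector (axis times angle).
In Python, from plant import env, hand, kinematics, sensors, imaging gives the robot as it stands. Calls block until the motion is done:
- env.reach(position, orientation): joint-space move of the TCP to a pose.
- env.move_l(position, attitude=None, max_speed=0.15, f_stop=None): straight line of the TCP; attitude=None keeps the orientation; max_speed is the mean speed in m/s. With f_stop (N) it stops when the force on the tool has changed by that much, and returns True; else False.
- env.move_joints(angles): joint-space move.
- hand.let_go() and hand.close(force=None): open the fingers fully, or close them until they stop; force is the grip in N (None keeps the last).
- env.sleep(seconds).
- kinematics.inverse_kinematics(position, orientation): joint angles nearest the present ones, or None.
- sensors.get_state(): the state.
- imaging.camera(name): name is "side" or "top"; returns (picture, depth): 400x640x3 uint8, red, green, blue; 400x640 float32, m along the optical axis (not along the pixel's ray), 0 where there is no reading.
- imaging.calibration(name): a dict with "intrinsics" (3x3 intrinsics, pixels), "rvec" (rotation vector, rad) and "tvec" (3), from world to camera coordinates, as OpenCV has them. Camera axes: x right, y down, z forward; pixel columns grow to the right and rows downward; lengths in m; the calibration is good to about 2 mm. A picture is of the moment at which its call begins. calibration takes no time and is no camera call.
A pose or a line that the arm cannot do raises env.Unreachable and nothing moves.
- env.finish_job(): hands the job in, once; it reports no verdict.
The state is a dict: "time_s": time; "q": joint angles; "qvel": joint speeds; "joint_torque": joint torques, N m; "ee_pos": TCP position; "eef_rot": TCP orientation; "contact_force": force on the tool from outside, world axes, zero at the start; "wrist_torque": the same for the moment, N m; "opening": finger opening in m.
Only numpy, scipy, OpenCV 4.12 (cv2) and the standard library are available. Lean on these libraries where they do the work, as an engineer would, in place of code of your own. Each camera call takes 0.05 s, during which the arm holds its last target. There are 200 camera calls.

### The job

Turn the board in the turn-over frame about its long axis until the face with the two rails is up and level, then lock it by turning the black wing knob clockwise (seen from above) until it is tight at its stop. Then draw the wooden pattern plate out by its upright grip from under the two stacked blocks, leaving them stacked in their rack, and lay it (do not drop it) flat and lengthwise between the rails, grip up, near the middle of the board. The board must end level and locked, and nothing else on the bench is to be pushed about.

Things in the scene. Friction and masses are not known exactly. Their poses are not given: they have to be found in the camera images.
- frame: Fixed grey turn-over frame, base 140 x 330 x 12 mm. Origin: centre of its underside; x points away from the robot, give or take 0.25 rad. The board's axle runs along the frame's y, 90 mm over the origin. Uprights: inner faces at y = -127 and 127 mm, 50 mm wide; the -y one 112 mm high; on the +y one a clamp head (y 127 to 179 mm, top 145 mm up) with the wing knob.
- board (a joint): Board angle, rad. 0: level, rails up. Positive: the edge that lies to the frame's +x when level is raised; 1.57: that edge straight up, railed face towards -x. Starts at 1.8 to 2.3 (edge up, leaning to -x, railed face down and to -x): push that edge to +x and down. Range -0.3 to 2.75, no stop at level. Stays where left: 2 to 3 N at the edge moves it.
- board_mid (a point): Centre of the railed face of the plywood board (120 mm across, 240 mm along the axle, 12 mm thick, axle at mid-thickness). An aluminium rail 8 mm wide, 8 mm high runs along each long edge (tops 14 mm from the axle's plane; 104 mm clear between them). x across the board, y along the axle, z out of the railed face.
- knob (a joint): Angle of the black wing knob on the clamp head, rad: grows clockwise seen from above; starts at 0 to 0.25 (loose), stop at 1.4. About 0.2 Nm to turn; from about 0.8 the brake bites and it needs up to 0.3 Nm. Tight: at its stop, over 1.15. Stays where left.
- knob_grip (a point): On the knob's upright axis, 179 mm above the bench, 153 mm to +y of the frame's origin. The wing is a bar 66 mm long, 14 mm thick, from 155 to 191 mm above the bench, along this point's x axis (the frame's x at knob angle 0).
- rack: Fixed grey rack for the stack; floor 8 mm thick, 150 mm wide, x = -34 to 162 mm. Origin: bench height, below the plate's grip at the start; x points away from the robot, give or take 0.25 rad. Steel posts 12 x 16 x 40 mm on the floor at x = 45, y = -54 and 54 mm hold the blocks back while the plate slides out between them to -x. Low back wall at x = 154 mm.
- plate: Brown wooden pattern plate 170 x 70 x 8 mm (x, y, z), about 140 g, with an upright grip bar near its -x end. Origin: centre of the underside. Starts on the rack's floor, origin about 60 mm to +x of the rack's, axes parallel, the grip outside the stack, 55 mm short of the blocks.
- plate_grip (a point): Middle of the plate's grip bar, 60 mm to -x of the plate's origin, 24 mm above its underside. The bar is 14 mm thick along the plate's x, 50 mm along its y, and rises from 8 to 36 mm above the underside.
- block_low: Pale wooden block 90 x 120 x 30 mm (x, y, z), about 250 g, on the far 90 mm of the plate, about 100 mm to +x of the rack's origin. Origin: centre of its underside. As the plate goes it drops 8 mm to the rack's floor and stays.
- block_top: Smaller pale wooden block 75 x 85 x 26 mm on top of the low one. Origin: centre of its underside.
- spool: Bystander on the bench: thread spool. Leave it alone.
- glue_jar: Bystander on the bench: small jar with a blue lid. Leave it alone.
- mallet: Bystander on the bench: hammer. Leave it alone.
- driver: Bystander on the bench: screwdriver. Leave it alone.
- glue_brush: Bystander on the bench: brush. Leave it alone.
- glue_bottle: Bystander on the bench: tall bottle with a blue cap. Leave it alone.
- brush_cup: Bystander on the bench: cup. Leave it alone.
Mind the look-alikes: they are no part of the job. What is shaped like the block_top but turquoise is not meant.

How it is judged:
By the outcome, as a careful person would: the job done as asked, in the order asked, and still so for the second after the job is handed in, with the robot touching nothing.
It also fails if it takes over 67 s, if anything falls off the work surface, if the arm or the gripper's body presses on something with over 40 N, if the wrist force passes 120 N, or if a joint passes its speed limit or range.

## Working session

There is one attempt and no reset: what is moved stays moved. The work goes in short steps, each a Python script; the robot and the scene stay as the last script left them, time stands still between calls to the robot, and variables do not carry over. Pictures are saved under pics/ and viewed, about 8 in all and at most 12, crops included, and the job is handed in when it is done.

```bash
ls; mkdir -p pics
cat > h.py <<'E'
import numpy as np, cv2
from scipy.spatial.transform import Rotation as R
from plant import env, hand, kinematics, sensors, imaging
def snap(n):
    p,d=imaging.camera(n); return p,d
def save(name,p): cv2.imwrite('pics/'+name,cv2.cvtColor(p,cv2.COLOR_RGB2BGR))
def cloud(n,d):
    c=imaging.calibration(n);K=np.array(c['intrinsics']);Rm=cv2.Rodrigues(np.array(c['rvec'],float))[0];t=np.array(c['tvec']).ravel()
    v,u=np.mgrid[:d.shape[0],:d.shape[1]]
    P=np.stack([(u-K[0,2])/K[0,0]*d,(v-K[1,2])/K[1,1]*d,d],-1)
    W=(P-t)@Rm; W[d<=0]=np.nan
    return W
def rot(yaw):  # tool down, tool y axis (jaw) at angle yaw from world x axis
    y=np.array([np.cos(yaw),np.sin(yaw),0]);z=np.array([0,0,-1.]);x=np.cross(y,z)
    return R.from_matrix(np.stack([x,y,z],1)).as_rotvec()
E
python3 - <<'E'
from h import *
for n in('side','top'):
    p,d=snap(n);save(n+'0.png',p);np.savez(f'{n}0.npz',p=p,d=d)
    c=imaging.calibration(n);print(n,c,(d>0).mean())
    W=cloud(n,d); print(W[200,320],W[300,320])
s=sensors.get_state();print(s,env.grip_depth)
E
```

```text
pics
side {'intrinsics': array([[419.36623164,   0.        , 315.09769712],
       [  0.        , 419.36623164, 198.70161964],
       [  0.        ,   0.        ,   1.        ]]), 'rvec': array([ 2.36940056, -0.31322291,  0.10921263]), 'tvec': array([-0.51055988,  0.2172509 ,  1.23795219])} 0.996265625
[0.5805413  0.13291766 0.01041621] [ 0.48130887 -0.23045572  0.00884517]
top {'intrinsics': array([[480.4496931 ,   0.        , 320.67844325],
       [  0.        , 480.4496931 , 204.29404076],
       [  0.        ,   0.        ,   1.        ]]), 'rvec': array([ 2.00592055, -2.20195301,  0.24619575]), 'tvec': array([0.05314605, 0.55733987, 1.45748891])} 0.9959921875
[0.58818308 0.00084235 0.0030686 ] [0.2659113  0.03075589 0.00195055]
{'time_s': 0.1, 'q': array([-1.24511806,  0.47770098,  0.02232113,  1.55628846, -0.01151526,
        1.10930757, -0.08311525]), 'qvel': array([ 0.00017646, -0.0005041 , -0.00154479, -0.00287169, -0.00037494,
        0.00157351, -0.00024714]), 'joint_torque': array([ 4.82393196e-03, -5.84092426e+01,  1.54042114e+00, -2.73308194e+01,
       -5.41523891e-02,  1.32087854e-02,  5.52546442e-05]), 'ee_pos': array([0.2834784 , 0.61201899, 0.22181664]), 'eef_rot': array([-6.75966283e-01, -3.06774999e+00,  2.44518015e-03]), 'contact_force': array([-0.92758184, -0.15940321,  0.07307538]), 'wrist_torque': array([-0.02902186, -0.00827282,  0.04198279]), 'opening': 0.08789428148485216} 0.0187
```

View pics/side0.png

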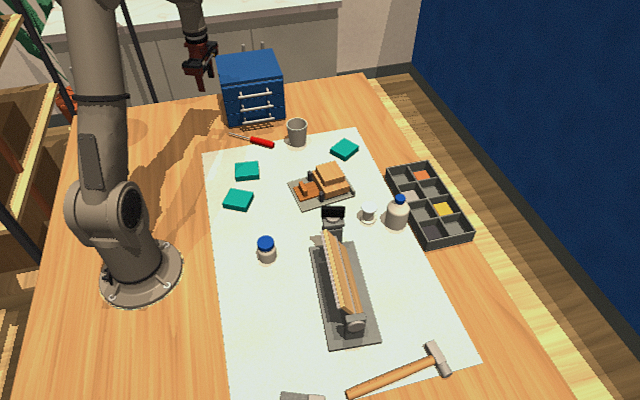

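View pics/top0.png

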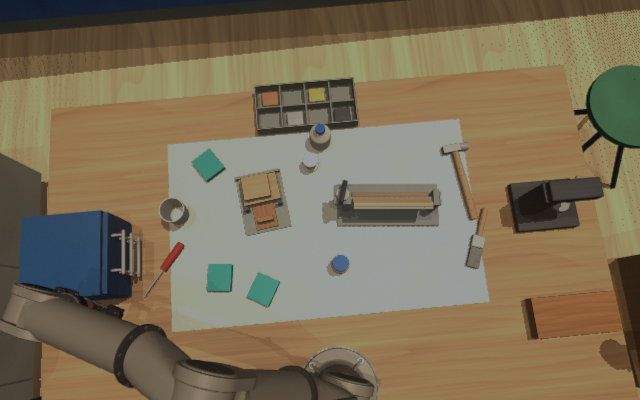

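Both views agree on the layout. In the top view the frame is at (387,205), with its black knob at (343,193) and the board leaning edge-up along (388,199). The rack is at (262,203), with pale blocks at (260,187) and the brown plate and grip at (265,215). The turquoise look-alikes are at (208,165), (219,278) and (263,290); none of them is on the rack. Next I'll measure and take one enlarged crop.

Run:
```python
from h import *
f=np.load('top0.npz');p,d=f['p'],f['d'];W=cloud('top',d);z=W[...,2]
c=p[120:240,225:445];save('crop1.png',cv2.resize(c,None,fx=3.6,fy=3.6,interpolation=cv2.INTER_CUBIC))
f2=np.load('side0.npz');W2=cloud('side',f2['d'])
print('bench z',np.nanmedian(z[225:245,310:330]),np.nanmedian(W2[250:270,225:245,2]))
hsv=cv2.cvtColor(p,cv2.COLOR_RGB2HSV)
# frame footprint: grey low sat dark, u 325-445, v 175-235
def foot(W,p,u0,u1,v0,v1,zmin,zmax,h,name):
    m=np.zeros(W.shape[:2],bool);zz=W[...,2];m[v0:v1,u0:u1]=True
    m&=(zz>zmin)&(zz<zmax)
    P=W[m][:,:2].astype(np.float32);r=cv2.minAreaRect(P*1000);print(name,r,m.sum(),np.median(zz[m]));return P
foot(W,p,325,445,175,235,.006,.4,0,'frame all')
foot(W,p,230,295,160,240,.005,.4,0,'rack all')
for nm,lo,hi in(('>.06',.058,.09),('lowtop',.04,.052),('grip',.036,.056)):
    foot(W,p,232,295,165,240,lo,hi,0,nm)
np.set_printoptions(precision=3,suppress=True,linewidth=180)
print('z map rack/mm');print((z[165:238:3,234:294:3]*1000).round())
print('z map frame');print((z[172:232:3,326:446:5]*1000).round())
```

```text
bench z 0.00043384719990760654 0.0014230653132597192
frame all ((553.3472290039062, -210.4482421875), (394.4032287597656, 199.2622528076172), 84.55899810791016) 4385 0.015776155109602417
rack all ((609.914794921875, 192.320068359375), (214.3876495361328, 269.5089111328125), 85.47386169433594) 2753 0.019996806118057972
>.06 ((636.255859375, 203.1134033203125), (78.09833526611328, 84.85491943359375), 6.113211154937744) 632 0.07111138748617138
lowtop ((603.470458984375, 190.04595947265625), (153.54794311523438, 122.053955078125), 8.275871276855469) 448 0.04548839879695919
grip ((609.0629272460938, 190.08045959472656), (164.4882049560547, 122.7807846069336), 5.734524250030518) 517 0.04521299285236746
z map rack/mm
[[ 2.  6.  4.  2.  6.  4. -0. -6.  1. -2.  6.  3.  1. -2.  1.  1.  6.  3.  7. -1.]
 [-7. -1.  3. -2.  4.  1. 11. -3.  1.  2.  1.  0. -1.  4. -0. -1.  1.  1. -2. -4.]
 [ 1.  6.  3. -1.  2. -5.  0.  3.  2.  1. 22. 23. 31. 30. 18. 15.  8. -4.  2. -2.]
 [ 3. -2.  8. -1. -0. 28. 18. 27. 26. 71. 70. 41. 43. 41. 12. 15.  0. -1.  5.  4.]
 [-4. 21. 27. 28. 70. 70. 66. 72. 74. 66. 71. 64
[... 3468 characters left out ...]
 5.  15.  10.  12.  15.  13.  11.  17.  10.   9.  16.  13.  17.  11.  11.  13.   4.]
 [ -5.  -2.  -0.  12.  14.  13.   8.  12.   9.  15.   6.  10.  10.   9.  12.  11.   2.   8.  11.  12.  17.   7.  14.  -1.]
 [ -2.  -4.  -1.  10.   9.  11.  20.   9.  11.  10.  10.  11.   9.  10.  13.   7.  13.   5.  15.  13.  17.   9.  17.  -1.]
 [  4.  -0.   4.  15.  16.   8.  16.  11.  14.  18.  10.  12.  16.  12.   8.  15.  18.  16.  13.  13.   2.  13.  11.   2.]
 [  4.   1.   4.  -3.   0.  -6.   5.  -2.   3.   0.   5.   1.  -3.   4.   1.  -7.   4.   3.  -0.   4.   6.  -4.  -3.   2.]
 [ -3.  -1.   1.  -4.  -3.   4.   6.   2.  -0.   6.   6.  -2.   6.  -3.   0.   1.  -7.   2.   0.   4.   1.  -2.   3.  -2.]]
```

View pics/crop1.png

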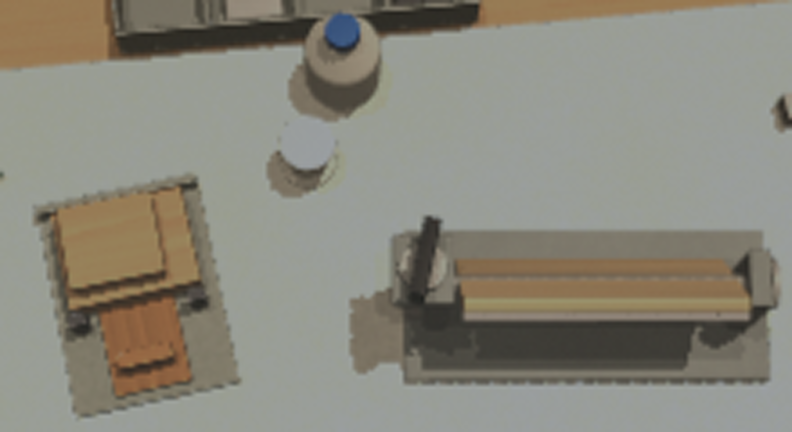

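The crop confirms the stack: two pale wooden blocks at (125,240), not turquoise, sitting on the brown plate. The plate's grip is at (145,355), and the knob wing runs from (432,217) to (415,302). Next I'll cast rays and cross-check the heights in the side view.

```bash
cat >> h.py <<'E'
def ray(n,uv,h):
    c=imaging.calibration(n);K=np.array(c['intrinsics']);Rm=cv2.Rodrigues(np.array(c['rvec'],float))[0];t=np.array(c['tvec']).ravel()
    uv=np.atleast_2d(uv).astype(float);D=np.c_[(uv-K[[0,1],[2,2]])/K[[0,1],[0,1]],np.ones(len(uv))]@Rm;C=-Rm.T@t
    return C+D*((h-C[2])/D[:,2])[:,None]
def maskpts(n,W,m,h):
    v,u=np.nonzero(m);return ray(n,np.c_[u,v],h)
def rect(P):
    return cv2.minAreaRect((P[:,:2]*1000).astype(np.float32))
E
python3 - <<'E'
from h import *
np.set_printoptions(precision=4,suppress=True)
f=np.load('top0.npz');p,d=f['p'],f['d'];W=cloud('top',d);z=W[...,2]
c2p=lambda a:(np.array(a)+.5)/3.6-.5+[225,120]
F=ray('top',c2p([(404,383),(769,380),(763,232)]),.012);print('frame corners',F, np.linalg.norm(F[0]-F[1]),np.linalg.norm(F[1]-F[2]))
yv=(F[0]-F[1])[:2];yv/=np.linalg.norm(yv);xv=np.array([yv[1],-yv[0]]);print('frame yaw',np.arctan2(xv[1],xv[0]),'origin',(F[0]+F[2])[:2]/2)
Rk=ray('top',c2p([(80,415),(238,380)]),.008);w=(Rk[0]-Rk[1])[:2];print('rack front',Rk,np.linalg.norm(w))
yv=w/np.linalg.norm(w);xv=np.array([yv[1],-yv[0]]);print('rack yaw',np.arctan2(xv[1],xv[0]),'origin',Rk[:,:2].mean(0)+.034*xv)
def box(u0,u1,v0,v1):
    m=np.zeros(z.shape,bool);m[v0:v1,u0:u1]=True;return m
g=rect(maskpts('top',W,box(252,280,204,228)&(z>.03),.044));print('grip',g)
hsv=cv2.cvtColor(p,cv2.COLOR_RGB2HSV)
k=box(330,356,170,210)&(z>.172);print('knob',rect(maskpts('top',W,k,.191)),np.median(z[k]),k.sum())
s=np.load('side0.npz');ps,W2=s['p'],cloud('side',s['d']);z2=W2[...,2]
def near(W2,c,r,lo,hi,nm):
    m=(np.hypot(W2[...,0]-c[0],W2[...,1]-c[1])<r)&(W2[...,2]>lo)&(W2[...,2]<hi);Q=W2[m];print(nm,m.sum(),np.median(Q,0) if len(Q) else'',np.percentile(Q[:,2],[50,90,95]) if len(Q) else '');return Q
kc=np.array(rect(maskpts('top',W,k,.191))[0])/1000
near(W2,kc,.05,.175,.3,'side knob');Q=near(W2,np.array(g[0])/1000,.04,.032,.06,'side grip');print(rect(Q))
Fo=(F[0]+F[2])[:2]/2
yv=(F[0]-F[1])[:2];yv/=np.linalg.norm(yv);xv=np.array([yv[1],-yv[0]])
for nm,WW in(('top',W),('side',W2)):
    a=(WW[...,:2]-Fo);X=a@xv;Y=a@yv;m=(abs(Y)<.1)&(abs(X)<.09)&(WW[...,2]>.03);
    print(nm,'board: fx vs z')
    for lo in np.arange(-.06,.07,.01):
        q=m&(X>=lo)&(X<lo+.01)
        if q.sum()>15: print(round(lo,2),q.sum(),np.percentile(WW[...,2][q],[10,50,90]))
E
```

```text
frame corners [[ 0.4947 -0.0454  0.012 ]
 [ 0.4668 -0.3726  0.012 ]
 [ 0.604  -0.3874  0.012 ]] 0.3284420437659579 0.1379475766960758
frame yaw -0.08491340208709022 origin [ 0.5493 -0.2164]
rack front [[0.4934 0.2473 0.008 ]
 [0.5121 0.1034 0.008 ]] 0.1451441602328865
rack yaw 0.12870675181994592 origin [0.5365 0.1797]
grip ((552.4114990234375, 179.5383758544922), (86.5934066772461, 58.709537506103516), 84.65064239501953)
knob ((563.8131103515625, -63.52965545654297), (13.718931198120117, 67.76587677001953), 73.21563720703125) 0.19035203909415377 108
side knob 167 [ 0.5629 -0.0686  0.1888] [0.1888 0.1922 0.1929]
side grip 78 [0.5359 0.1765 0.0435] [0.0435 0.0472 0.0482]
((558.2784423828125, 185.38125610351562), (64.4981689453125, 50.47603225708008), 11.240474700927734)
top board: fx vs z
-0.04 227 [0.1329 0.1377 0.1426]
-0.03 207 [0.1377 0.1418 0.1452]
-0.02 131 [0.1235 0.1306 0.1371]
-0.01 114 [0.1085 0.1139 0.1207]
0.0 119 [0.0942 0.0995 0.1045]
0.01 124 [0.0743 0.0814 0.0876]
0.02 119 [0.0559 0.0624 0.0699]
0.03 66 [0.0435 0.0482 0.0522]
side board: fx vs z
-0.05 44 [0.1331 0.1347 0.1377]
-0.04 276 [0.1354 0.1386 0.1418]
-0.03 230 [0.1386 0.1423 0.1452]
-0.02 186 [0.1211 0.1276 0.1356]
-0.01 172 [0.1053 0.1112 0.1185]
0.0 171 [0.0926 0.097  0.1024]
0.01 163 [0.0708 0.0781 0.0845]
0.02 154 [0.0549 0.0611 0.0685]
0.03 92 [0.0441 0.0479 0.0521]
```

Measurements hold up:
- **Frame:** origin (0.549, -0.216), yaw -0.085. The knob axis this predicts, (0.562, -0.064), matches the measured (0.564, -0.064) at z 0.190.
- **Knob angle:** about 0.21.
- **Board angle:** about 2.1, from the slope in both views.
- **Rack:** origin (0.5365, 0.1797), yaw 0.129. The side view puts the grip at (0.536, 0.177), top z 0.0435.

Next I'll push the board over.

```bash
cat >> h.py <<'E'
FO=np.array([.5497,-.2164]);FY=-.085
def fr(x,y,z):
    c,s=np.cos(FY),np.sin(FY);return np.array([FO[0]+c*x-s*y,FO[1]+s*x+c*y,z])
RO=np.array([.5363,.1785]);RY=.129
def rk(x,y,z):
    c,s=np.cos(RY),np.sin(RY);return np.array([RO[0]+c*x-s*y,RO[1]+s*x+c*y,z])
def st(msg=''):
    s=sensors.get_state();print(msg,round(s['time_s'],2),s['ee_pos'].round(4),'F',s['contact_force'].round(1),'T',s['wrist_torque'].round(2),'op',round(s['opening'],4),'q7',s['q'][6].round(2));return s
def boardfit():
    for n in('top','side'):
        p,d=snap(n);W=cloud(n,d);a=W[...,:2]-FO;c,s=np.cos(FY),np.sin(FY)
        X=a[...,0]*c+a[...,1]*s;Y=-a[...,0]*s+a[...,1]*c;Z=W[...,2]
        m=(abs(Y)<.1)&(abs(X)<.046)&(Z>.04)&(Z<.14);pf=np.polyfit(X[m],Z[m],1)
        m&=abs(Z-np.polyval(pf,X))<.012;pf=np.polyfit(X[m],Z[m],1);print(n,'board slope',pf.round(4),m.sum())
E
python3 - <<'E'
from h import *
ro=rot(FY-np.pi/2)
for r in (rot(FY-np.pi/2),rot(FY+np.pi/2)):
    q=kinematics.inverse_kinematics(fr(-.1,-.03,.2),r);print(q)
hand.close(10)
qs=[kinematics.inverse_kinematics(fr(-.1,-.03,.2),r) for r in (rot(FY-np.pi/2),rot(FY+np.pi/2))]
k=[i for i in (0,1) if qs[i] is not None];k=min(k,key=lambda i:abs(qs[i][6]));ro=rot(FY+(-1)**(k+1)*np.pi/2)
np.save('ro.npy',ro)
s=sensors.get_state();env.move_l(s['ee_pos']+[0,0,.06],max_speed=.2)
env.reach(fr(-.095,-.03,.2),ro);st('above')
H=.010
env.move_l(fr(-.07-H,-.03,.123),max_speed=.2)
env.move_l(fr(.007-H,-.03,.125),max_speed=.08);st('pushed')
env.move_l(fr(-.012-H,-.03,.13),max_speed=.1);env.move_l(fr(-.012-H,-.03,.165),max_speed=.1)
for th in np.arange(1.25,-.01,-.25):
    r=.057;c,s=np.cos(th),np.sin(th)
    env.move_l(fr(r*c-.014*s-H,-.03,.09+r*s+.014*c),max_speed=.08);S=st(f'th{th:.2f}')
env.move_l(fr(.047,-.03,.16));env.move_l(fr(-.14,-.03,.26),max_speed=.25);boardfit()
p,d=snap('top');save('after_turn.png',cv2.resize(p[110:250,220:460],None,fx=3,fy=3))
E
```

```text
[-0.27252967  0.27581322  0.76662451  2.01389876 -0.23611476  0.94005467
 -1.03998061]
[-0.43610426  0.33951902  0.99505591  2.02109722 -0.34801807  0.95985566
  2.22277227]
above 4.94 [ 0.4531 -0.2375  0.2   ] F [ 1.7 -0.1 -0.9] T [ 0.    0.14 -0.01] op 0.0005 q7 -1.03
pushed 6.6 [ 0.5445 -0.2458  0.1251] F [-0.1  0.5 -0.1] T [0.03 0.22 0.04] op 0.0 q7 -0.95
th1.25 7.89 [ 0.5417 -0.2458  0.1476] F [-0.3 -0.1 -0.4] T [ 0.04  0.17 -0.06] op 0.0003 q7 -0.97
th1.00 8.22 [ 0.5566 -0.2472  0.1455] F [ 0.5 -0.8  0.3] T [ 0.    0.13 -0.01] op 0.0004 q7 -0.97
th0.75 8.56 [ 0.5699 -0.2481  0.1388] F [-0.2 -0.4  0.3] T [0.02 0.17 0.05] op 0.0003 q7 -0.97
th0.50 8.89 [ 0.5808 -0.2491  0.1291] F [-0.3 -0.3  0. ] T [0.02 0.19 0.02] op 0.0009 q7 -0.96
th0.25 9.22 [ 0.5889 -0.2497  0.117 ] F [ 0.2 -0.5  0.5] T [-0.03  0.11  0.02] op 0.0008 q7 -0.96
th0.00 9.56 [ 0.5939 -0.25    0.1033] F [-0.7 -1.6 -0.3] T [ 0.03  0.12 -0.03] op 0.0002 q7 -0.95
top board slope [-0.0408  0.0957] 1682
side board slope [-0.0383  0.0964] 2198
```

Run:
```python
from h import *
for n in('top','side'):   # tilt bias check on bench patch beside frame
    p,d=snap(n);W=cloud(n,d);a=W[...,:2]-FO;m=(abs(a[...,0]+.12)<.045)&(abs(a[...,1])<.05)&(W[...,2]<.03)
    print(n,'bench slope x',np.polyfit(W[m][:,0],W[m][:,2],1))
ro=np.load('ro.npy')
env.move_l(fr(-.049,-.03,.13),max_speed=.25)
hit=env.move_l(fr(-.049,-.03,.1045),max_speed=.03,f_stop=6);st(hit)
env.move_l(fr(-.049,-.03,.15));env.move_l(fr(-.14,-.03,.26),max_speed=.25);boardfit()
```

```text
top bench slope x [ 0.00269751 -0.00064078]
side bench slope x [-0.00044115  0.00163451]
False 13.12 [ 0.4987 -0.2423  0.1046] F [0.7 0.4 0.3] T [ 0.02  0.11 -0.  ] op 0.0005 q7 -0.9
top board slope [0.0059 0.0957] 1699
side board slope [0.0076 0.0963] 2229
```

View pics/after_turn.png

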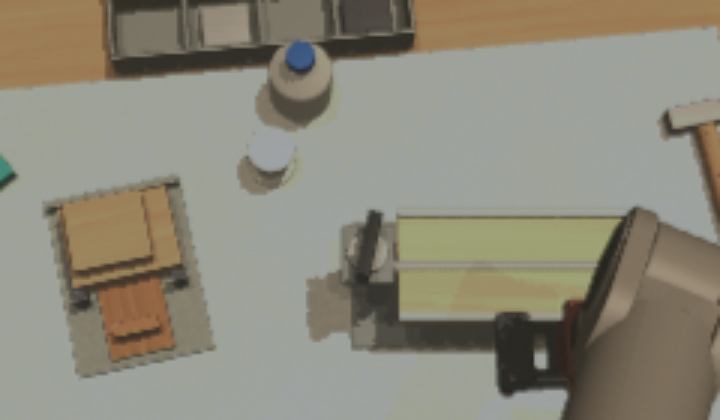

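The picture shows the board rails-up and level: the slope is now 0.006 and the face height 0.096, as it must be. Neighbouring objects haven't moved. Next is the knob.

Run:
```python
from h import *
K=np.array([.5632,-.0638]);w0=-.293
hand.let_go()
best=None
for sg in(1,-1):
    a0=w0+sg*np.pi/2
    q=kinematics.inverse_kinematics(np.r_[K,.25],rot(a0));q2=kinematics.inverse_kinematics(np.r_[K,.161],rot(a0-1.3))
    print(sg,None if q is None else q.round(2),None if q2 is None else q2.round(2))
    if q is not None and q2 is not None and abs(q2[6]-q[6])<2 and (best is None or max(abs(q[6]),abs(q2[6]))<best[0]): best=(max(abs(q[6]),abs(q2[6])),a0)
a0=best[1]
env.reach(np.r_[K,.25],rot(a0));env.move_l(np.r_[K,.161],max_speed=.12);st('down')
hand.close(35);st('closed')
for da in np.r_[np.arange(.2,1.21,.2),1.26,1.32,1.38]:
    env.reach(np.r_[K,.161],rot(a0-da));S=st(f'da{da:.2f}')
    y=R.from_rotvec(S['eef_rot']).as_matrix()[:,1];print('  turned',round((a0-np.arctan2(y[1],y[0]))%(2*np.pi),3))
    if da>1.1 and abs(S['wrist_torque'][2])>1.2: break
hand.let_go();st('open');env.move_l(np.r_[K,.26],max_speed=.2)
env.move_l(np.r_[.45,.05,.28],max_speed=.3)
p,d=snap('top');W=cloud('top',d);z=W[...,2];k=np.zeros(z.shape,bool);k[165:215,320:366]=1;k&=(z>.172)&(z<.21);print('knob',rect(maskpts('top',W,k,.191)),k.sum())
save('knob.png',cv2.resize(p[110:250,220:460],None,fx=3,fy=3));boardfit()
```

```text
1 [-0.29  0.28  0.36  1.81 -0.11  1.07  1.39] [-0.37  0.4   0.47  1.9  -0.23  0.89  0.19]
-1 [-0.58  0.33  0.74  1.82 -0.25  1.08 -1.62] [-0.67  0.51  0.92  1.92 -0.5   0.95 -2.68]
down 18.82 [ 0.5637 -0.0639  0.1616] F [-1.  -0.   0.1] T [ 0.05 -0.    0.02] op 0.0878 q7 1.43
closed 19.95 [ 0.5632 -0.0637  0.161 ] F [-0.5  0.9 -0.5] T [ 0.11 -0.06 -0.18] op 0.0136 q7 1.43
da0.20 20.24 [ 0.5634 -0.0634  0.161 ] F [ 0.9  1.2 -0.8] T [ 0.33 -0.15 -0.17] op 0.0139 q7 1.25
  turned 0.196
da0.40 20.53 [ 0.5635 -0.0632  0.161 ] F [ 3.2  2.6 -2.1] T [ 0.55 -0.41 -0.16] op 0.0137 q7 1.08
  turned 0.393
da0.60 20.82 [ 0.5638 -0.0629  0.161 ] F [ 4.1  4.5 -3.2] T [ 0.9  -0.73 -0.11] op 0.0136 q7 0.9
  turned 0.591
da0.80 21.12 [ 0.564  -0.0628  0.161 ] F [ 3.4  4.4 -3.8] T [ 0.9  -0.89 -0.22] op 0.0138 q7 0.73
  turned 0.791
da1.00 21.41 [ 0.5644 -0.0626  0.161 ] F [ 4.9  4.6 -4.1] T [ 1.06 -1.09 -0.18] op 0.0139 q7 0.55
  turned 0.991
da1.20 21.7 [ 0.5647 -0.0626  0.161 ] F [ 7.3  4.6 -5.3] T [ 1.   -1.32 -0.15] op 0.0136 q7 0.38
  turned 1.191
da1.26 21.95 [ 0.5647 -0.0624  0.1611] F [ 6.7  4.9 -5.2] T [ 0.91 -1.29  0.86] op 0.0144 q7 0.33
  turned 1.247
da1.32 22.2 [ 0.5646 -0.0621  0.1611] F [ 5.8  5.1 -3.6] T [ 1.13 -1.12  0.99] op 0.0154 q7 0.28
  turned 1.307
da1.38 22.45 [ 0.5646 -0.0616  0.1611] F [ 5.9  6.6 -3. ] T [ 1.42 -1.03  1.03] op 0.0162 q7 0.22
  turned 1.366
open 23.62 [ 0.5632 -0.0638  0.161 ] F [ 0.3 -0.7  0.1] T [-0.07  0.04  0.03] op 0.0877 q7 0.22
knob ((562.8128051757812, -63.26853942871094), (18.202112197875977, 65.02440643310547), 4.405725002288818) 133
top board slope [0.0076 0.0957] 1862
side board slope [0.0109 0.0964] 2217
```

The torque jumped at the stop and the wing now reads about 1.40 rad, so the knob is tight. The board slope is about 0.009. Next is the plate.

Run:
```python
from h import *
cand=[]
for j in(RY,RY+np.pi,RY-np.pi):
    for turn in (1.357,):
        q=kinematics.inverse_kinematics(rk(-.01,0,.15),rot(j));q2=kinematics.inverse_kinematics(fr(0,-.06,.2),rot(j+turn-(0)))
        print(j,None if q is None else q.round(2),None if q2 is None else q2.round(2))
        if q is not None and q2 is not None: cand.append((max(abs(q[6]),abs(q2[6])),j))
j=min(cand)[1];np.save('j.npy',j)
env.reach(rk(-.012,0,.16),rot(j));
p,d=snap('side');save('pregrasp.png',cv2.resize(p[120:240,250:410],None,fx=4,fy=4))
print('hit',env.move_l(rk(-.012,0,.0195),max_speed=.1,f_stop=8));st('down')
hand.close(40);st('closed')
```

```text
0.129 [-0.91  0.41  0.6   1.95 -0.3   0.87 -0.02] [-0.12  0.46  0.66  1.77 -0.32  1.02  2.15]
3.270592653589793 [-1.29  0.75  1.28  1.96 -0.82  1.09 -2.66] [-0.27  0.53  0.9   1.78 -0.47  1.06 -0.85]
-3.012592653589793 [-1.29  0.75  1.28  1.96 -0.82  1.09 -2.66] [-0.27  0.53  0.9   1.78 -0.47  1.06 -0.85]
hit False
down 27.5 [0.5248 0.1771 0.0201] F [-0.6  0.4  0.4] T [-0.02  0.04  0.  ] op 0.0878 q7 0.1
closed 28.62 [0.5253 0.177  0.0196] F [ 4.8 -0.3 -3.5] T [ 0.05 -0.95  0.03] op 0.0137 q7 0.1
```

View pics/knob.png

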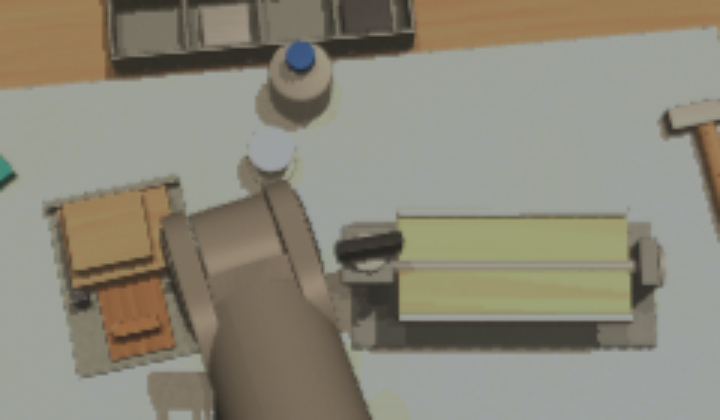

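The picture shows the wing lying along the frame's y, from (340,248) to (400,242), and the board level. The plate's grip is held, with the opening at 13.7 mm. Now I'll draw it out.

Run:
```python
from h import *
print('hit',env.move_l(rk(-.070,0,.0198),max_speed=.05));st('mid')
env.move_l(rk(-.130,0,.0202),max_speed=.05);st('out')
env.move_l(rk(-.130,0,.10),max_speed=.1);st('up')
p,d=snap('side');save('out.png',cv2.resize(p[110:250,210:410],None,fx=3.5,fy=3.5))
```

```text
hit False
mid 29.93 [0.4657 0.1693 0.0196] F [-1.7 -0.6  2.8] T [0.01 0.15 0.03] op 0.0136 q7 0.08
out 31.28 [0.4078 0.1619 0.0203] F [-0.8  0.4 -0.5] T [-0.1   0.08 -0.  ] op 0.0139 q7 0.06
up 32.23 [0.407  0.1617 0.0996] F [ 0.   0.8 -1.5] T [-0.07  0.13  0.01] op 0.0136 q7 -0.09
```

View pics/out.png

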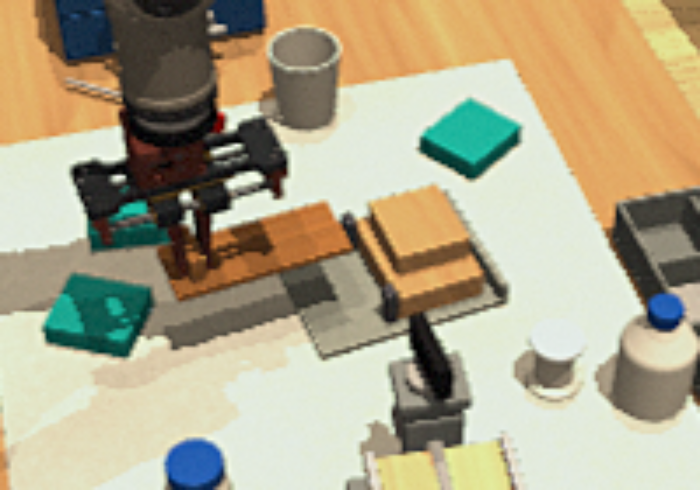

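The plate is out and level, and the blocks are still stacked behind the posts at (420,245). Next I'll carry it over and check its position above the board before lowering.

Run:
```python
from h import *
np.set_printoptions(precision=3,suppress=True)
j=float(np.load('j.npy'));ro=rot(j+1.357)
env.move_l(np.r_[.45,.08,.27],max_speed=.25)
env.reach(fr(0,-.06,.25),ro);st('hover')
env.move_l(fr(0,-.06,.15),max_speed=.15);st('low')
for n in('top','side'):
    p,d=snap(n);W=cloud(n,d);a=W[...,:2]-FO;c,s=np.cos(FY),np.sin(FY)
    X=a[...,0]*c+a[...,1]*s;Y=-a[...,0]*s+a[...,1]*c;Z=W[...,2]
    h=cv2.cvtColor(p,cv2.COLOR_RGB2HSV)
    m=(Y>-.03)&(Y<.12)&(abs(X)<.08)&(Z>.125)&(Z<.165)&(h[...,1]>100)
    print(n,m.sum(),'X rng',np.percentile(X[m],[1,50,99]),'Y',np.percentile(Y[m],[1,99]),'Z',np.median(Z[m]),'dz/dX,dY',np.linalg.lstsq(np.c_[X[m],Y[m],np.ones(m.sum())],Z[m],rcond=None)[0])
    save(f'hover_{n}.png',cv2.resize(p[110:250,290:460] if n=='top' else p[180:370,260:430],None,fx=3,fy=3))
```

```text
hover 35.19 [ 0.545 -0.275  0.25 ] F [ 0.7  0.5 -1.3] T [ 0.02 -0.06 -0.03] op 0.0136 q7 2.18
low 36.01 [ 0.545 -0.277  0.151] F [ 0.5 -0.3 -0.2] T [-0.07  0.01  0.04] op 0.0138 q7 2.25
top 400 X rng [-0.037  0.005  0.031] Y [0.015 0.085] Z 0.14675898776109486 dz/dX,dY [0.004 0.009 0.146]
side 331 X rng [-0.04  -0.028 -0.012] Y [-0.028  0.082] Z 0.14737025688834998 dz/dX,dY [ 0.047 -0.005  0.149]
```

View pics/hover_side.png

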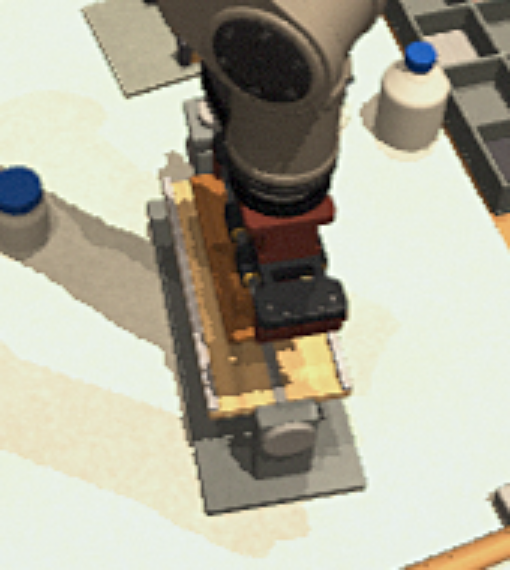

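The plate is held level above the rails, centred to within 3 mm, with its end at y = 85 mm as planned. Lowering it.

Run:
```python
from h import *
env.move_l(fr(.002,-.06,.115),max_speed=.1)
hit=env.move_l(fr(.002,-.06,.1065),max_speed=.015,f_stop=4);st(hit)
hand.let_go();st('rel')
env.move_l(fr(.002,-.06,.2),max_speed=.12);env.move_l(np.r_[.45,.05,.28],max_speed=.3)
env.sleep(.3)
p,d=snap('top');save('end_top.png',cv2.resize(p[110:250,220:460],None,fx=3,fy=3));W=cloud('top',d);z=W[...,2];h=cv2.cvtColor(p,cv2.COLOR_RGB2HSV)
k=np.zeros(z.shape,bool);k[165:215,320:366]=1;k&=(z>.172)&(z<.21);print('knob',rect(maskpts('top',W,k,.191)))
for n in('top','side'):
    p,d=snap(n);W=cloud(n,d);a=W[...,:2]-FO;c,s=np.cos(FY),np.sin(FY);X=a[...,0]*c+a[...,1]*s;Y=-a[...,0]*s+a[...,1]*c;Z=W[...,2];h=cv2.cvtColor(p,cv2.COLOR_RGB2HSV)
    if n=='side': save('end_side.png',cv2.resize(p[120:360,230:430],None,fx=2.5,fy=2.5))
    m=(abs(Y)<.12)&(abs(X)<.06)&(Z>.08)&(Z<.15)&(h[...,0]<14)&(h[...,1]>120)
    for nm,q in(('plate',m&(Z<.114)),('board',(abs(Y)<.11)&(abs(X)<.05)&(Z>.08)&(Z<.114)&~m)):
        print(n,nm,q.sum(),'X',np.percentile(X[q],[2,98]).round(3),'Y',np.percentile(Y[q],[2,98]).round(3),'plane',np.linalg.lstsq(np.c_[X[q],Y[q],np.ones(q.sum())],Z[q],rcond=None)[0].round(3))
st()
```

```text
True 37.12 [ 0.5467 -0.2763  0.1076] F [-1.5  0.5  4.9] T [0.07 0.05 0.01] op 0.0139 q7 2.29
rel 38.33 [ 0.546  -0.276   0.1068] F [-0.3  0.7 -0.2] T [ 0.04 -0.01 -0.02] op 0.0876 q7 2.29
knob ((563.2459716796875, -63.47058868408203), (18.654586791992188, 64.16163635253906), 3.0125792026519775)
top plate 964 X [-0.034  0.03 ] Y [-0.079  0.08 ] plane [-0.008  0.     0.104]
top board 1149 X [-0.049  0.049] Y [-0.108  0.107] plane [ 0.002 -0.001  0.097]
side plate 908 X [-0.038  0.027] Y [-0.085  0.079] plane [ 0.011 -0.001  0.104]
side board 1583 X [-0.049  0.049] Y [-0.107  0.107] plane [-0.006  0.004  0.099]
 41.02 [0.45   0.0497 0.2799] F [-0.4 -0.1  0.2] T [-0.03  0.01 -0.01] op 0.0882 q7 1.27
```

View pics/end_top.png

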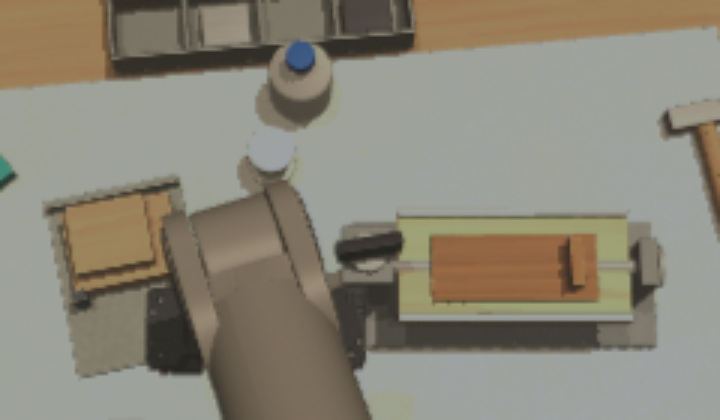

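View pics/end_side.png

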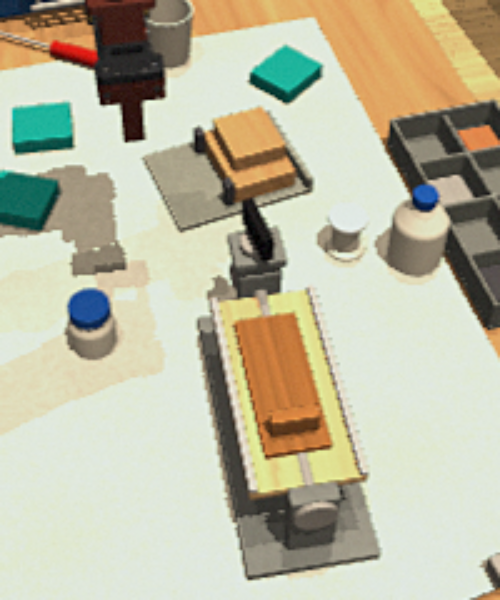

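The plate lies flat between the rails, grip up and centred, at about (280,380) in the side crop. The blocks are still stacked in the rack at (250,150) and the bystanders are where they were, so I'm handing in.

```bash
python3 -c "
from h import *
env.finish_job();st()"
```

```text
the job is handed in; nothing more can be done
the job is handed in; nothing more can be done
```

I did the whole job in the order asked and handed it in at about 41 s, with the robot touching nothing. No verdict was reported.

- **Board:** I pushed it over from about 2.1 rad. It first overshot level by 0.04 rad, which I corrected by pressing the other rail. In the last camera check its slope was within 0.01 rad.
- **Knob:** I turned it clockwise until the torque jumped at its stop. In the images after that it read about 1.4 rad.
- **Plate:** I drew it out by its grip and set it down gently, stopping when the force changed by 4 N. It lies flat between the rails, grip up, within about 5 mm of the board's middle.
- **Rest of the bench:** The two blocks are still stacked in their rack. In the final close-up pictures nothing else had visibly moved. The brush, and parts of the mallet and screwdriver, were outside those crops, but the arm never went near them.

None of the final checks failed. The two cameras differed by 0.02 rad on the plate's tilt and a few millimetres on its position, which is within depth noise.

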